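# Uncover the colour tin and hold the lamp over it

### The job

In the painting studio, first lift the lid off the colour tin by its knob and set it down (do not drop it), right way up and let go, in the middle of the round cork mat. Then press the green lock button of the lamp arm, draw the lamp out by its orange handle until its yellow pointer stands over the red rider on the scale, and finish while still holding it there, because the arm springs back if let go. Do not shift the red rider, and leave the bottle, the cup and the paint tube where they are.

Things in the scene. Friction and masses are not known exactly. Their poses are not given: they have to be found in the camera images.
- station: Fixed base board, origin under its middle on the table; +y = the way the lamp arm extends, +x = the scale's side. Board 12 mm thick, y -215 to 190 mm, x -65 to 65 mm (105 at the scale). On it: grey sleeve block, x +-25, y -205 to -35 mm, top 145 mm above the table; round aluminium tin; white scale strip along y at x = 85 mm, ticks every 10 mm, top 16 mm above the table.
- tin_mouth (a point): Centre of the colour tin's mouth, level with its rim, at (0, 125, 52) mm in the station's frame. Tin 110 mm outside diameter, 40 mm high, wall 4 mm, fixed to the board.
- lid: Loose white lid, 120 mm across, about 140 g, on the tin; origin at the centre of its underside (a locating plug 94 mm across, 4 mm deep, sits inside the tin's mouth), z up. Flange from 4 to 8 mm above the origin. Upright round wooden knob in the centre, 24 mm diameter, 16 to 48 mm above the origin, on a 14 mm stem.
- lid_knob (a point): Top centre of the lid's knob, 48 mm above the lid's origin.
- mat: Fixed round cork mat, 160 mm across, 4 mm thick, lying on the table to the left or right of the station; origin under its centre, on the table.
- lock_top (a point): Centre of the top of the green lock button, 28 mm diameter, on top of the sleeve block; stands 11 mm proud of the block and is pressed straight down. It moves with the button.
- lock (a joint): Lock button travel in m: 0 up (arm locked), 0.007 fully down (arm released from about 0.006). Needs about 4 N and stays down once pressed.
- lamp_arm (a joint): Extension of the lamp arm in m: 0 fully in (starts there, locked), at most 0.15; slides level along the station's +y. A spring pulls it in with about 2.5 N at the start, 4.5 N when out. The arm carries a black lamp disc, 64 mm diameter, top 126 mm above the table, with the upright orange handle on it and the pointer at its side.
- handle_top (a point): Top centre of the upright round orange handle on the lamp: 24 mm diameter, 46 mm tall, its top 172 mm above the table; at x = 0 and y = extension in the station's frame.
- pointer_tip (a point): Lower tip of the yellow pointer, a thin rod that reaches from the lamp out over the scale and down to 26 mm above the table, at x = 85 mm and y = extension in the station's frame.
- rider_mark (a point): Top centre of the red rider, a small saddle across the scale, 12 mm wide along the scale, top 22 mm above the table; set anywhere from 95 to 140 mm along y of the station's frame. Its axes are parallel to the station's. The pointer must stand over it, 4 mm above.
- bottle: Clear bottle with blue cap, 62 mm diameter, 200 mm tall, standing at the other side of the station from the mat; origin under its centre. Bystander.
- cup: Clear cup, 72 mm across the rim, 85 mm tall, standing beyond the station; origin under its centre. Bystander.
- tube: Paint tube, 22 mm by 75 mm and 16 mm high, lying beyond the station; origin under its centre. Bystander.
Things that resemble listed ones, but are neither listed nor needed, are in the scene too. What is shaped like the lid but black is not meant. What is meant by the mat is not black, and is the larger of those in its own colour.

How it is judged:
By the outcome, as a careful person would: the job done as asked, in the order asked, and still so for the second after the job is handed in, while the arm keeps its last pose, push and grip.
It also fails if it takes over 69 s, if anything falls off the work surface, if the arm or the gripper's body presses on something with over 40 N, if the wrist force passes 120 N, or if a joint passes its speed limit or range.

### The arm

A 6-joint arm with a two-finger parallel gripper is mounted at the origin on the work surface. World frame = base frame: x ahead of the robot, y to its left, z up, the work surface at z = 0. Lengths are in m, angles in degrees, forces in N, time in s.
With the tool pointing down it reaches from about 0.35 to 0.875 m from the base axis. Payload 4.2 kg.
Tool frame: the origin (TCP) lies midway between the tips of the shut fingers; the grasp point (between the pads) lies 19 mm behind it; x points along the fingers, y is the direction in which the jaws open and shut, and the axes are right-handed (so a half turn about x gives the same grasp; the last joint's range is limited). The gripper opens to 87 mm and grips with 3 to 60 N. Pads are 19 mm wide; open, the fingers measure 117 mm over their backs; the gripper's body (75 mm by 190 mm) begins 51 mm behind the grasp point.
Start: joints at [86.265, 22.042, 0.453, 0, -68.411, -14.817], TCP at [0.199, 0.593, 0.223] pointing down, gripper open.
Joint ranges: [-179.83, 179.83], [-69.29, 118.12], [-61.27, 80.66], [-181.25, 117.63], [-171.15, -9.14], [-177.46, 177.46]. Speed limits (degrees/s): [159.86, 159.86, 180, 180, 180, 180].

### API

Orientations are given as a 3x3 rotation matrix whose columns are the frame's x, y, z axes.
In Python, from station import r gives the robot as it stands.
- The arm moves only by the tool play_rows, never from a script. Its argument "plan" is a list that holds one entry, the list of rows, each a list of 6 numbers: the shift along the tool's x, y, z in cm, then the turn, a rotation vector about the tool's x, y, z in units of 10 degrees (1.0 is 10 degrees). A call has 1 to 5 rows; each row is the pose to reach, as a shift and turn from the pose commanded when the call began, along the tool's axes at that moment; what a row does not reach only later rows make up. A row lasts 1/8 s, in which the tool goes at most 62.5 mm and 10.7 degrees, less where a joint would pass 70% of its speed; a pose out of reach is approached as far as the arm can. A call with a gripper value outside its range is refused whole. "hand" is the opening, from 0 (shut) to 1 (fully open), set as the call begins (left out, the last holds). The fingers move at their own pace and stop on an object; the grip force is fixed at half the most. Time passes only in rows, so rows that repeat a pose let the fingers close. It gives the time, the measured TCP pose, the force and the opening at its end, in the units of the state.
- r.sense(): the state, without advancing time (a new reading comes with each control period).
- r.capture(name): name is "side" or "top"; returns (picture, depth): 384x512x3 uint8, blue, green, red; 384x512 float32, m along the optical axis (not along the pixel's ray), 0 where there is no reading.
- r.get_calibration(name): a dict with "vfov" (degrees; the focal length in pixels is half the picture's height over the tangent of half this angle, whatever the lens; pixels are square), "cx", "cy" (the principal point, pixels), "rvec" (rotation vector, rad) and "tvec" (3), from world to camera coordinates, as OpenCV has them. Camera axes: x right, y down, z forward; pixel columns grow to the right and rows downward; lengths in m; the calibration is good to about 2 mm. A picture is of the moment at which its call begins. get_calibration takes no time and is no camera call.
- r.finish_job(): hands the job in, once; it reports no verdict.
The state is a dict: "time_s": time; "joints": joint angles; "joint_velocities": joint speeds; "effort": joint torques, N m; "tcp_pos": TCP position; "ee_rot": TCP orientation; "wrist_force": force on the tool from outside, world axes, zero at the start; "moment": the same for the moment, N m; "gripper_width": opening from 0.0 (shut) to 1.0 (fully open).
Only numpy, scipy, OpenCV 4.12 (cv2) and the standard library are available. Lean on these libraries where they do the work, as an engineer would, in place of code of your own. Each camera call takes 0.05 s, during which the arm holds its last target.

## Working session

There is one attempt and no reset: what is moved stays moved. The work goes in short steps, Python scripts to look and compute and a tool call to move; the robot and the scene stay as the last step left them, time stands still between calls to the robot, and variables do not carry over. Pictures are saved under pics/ and viewed, and the job is handed in when it is done.

Besides the shell and the picture viewer there is one more tool, called after "Emit:" as name(argument=value, ...) on one line, values as JSON. play_rows: Moves the arm, as the interface text tells. Its arguments: {"type":"object","properties":{"plan":{"type":"array","items":{"type":"array","items":{"type":"array","items":{"type":"number"}}}},"hand":{"type":"number"}},"required":["plan"]}

```bash
ls; mkdir -p pics
cat > h.py <<'E'
import numpy as np,cv2
from station import r
def cal(n):
    c=r.get_calibration(n); f=192/np.tan(np.radians(c["vfov"])/2)
    R=cv2.Rodrigues(np.array(c["rvec"],float))[0]; t=np.array(c["tvec"],float).ravel()
    return f,c["cx"],c["cy"],R,t
def ray(n,u,v,z):
    f,cx,cy,R,t=cal(n); d=R.T@np.array([(u-cx)/f,(v-cy)/f,1]); o=-R.T@t
    return o+d*(z-o[2])/d[2]
def pt(n,u,v,d):
    f,cx,cy,R,t=cal(n); return R.T@(np.array([(u-cx)/f*d,(v-cy)/f*d,d])-t)
def proj(n,p):
    f,cx,cy,R,t=cal(n); q=R@np.array(p)+t; return f*q[0]/q[2]+cx,f*q[1]/q[2]+cy
def cloud(n,D):
    f,cx,cy,R,t=cal(n); v,u=np.mgrid[:384,:512]
    P=np.stack([(u-cx)/f*D,(v-cy)/f*D,D],-1)-t
    return P@R
E
cat > a.py <<'E'
from h import *
for n in("top","side"):
    im,d=r.capture(n); cv2.imwrite(f"pics/{n}0.png",cv2.resize(im,(800,600))); np.savez(f"{n}0.npz",im=im,d=d)
    print(n,r.get_calibration(n))
print(r.sense())
E
python3 a.py
```

```text
pics
top {'vfov': 57.80194426643838, 'cx': 256.0223465200023, 'cy': 190.0666783363632, 'rvec': array([ 2.16928251, -2.10497519,  0.21016127]), 'tvec': array([-0.08332728,  0.57331282,  0.96583956])}
side {'vfov': 56.96532246282571, 'cx': 256.04118046109835, 'cy': 192.60820840920942, 'rvec': array([ 0.63282498, -2.6138114 ,  1.22562204]), 'tvec': array([0.4689462 , 0.29997271, 0.93910357])}
{'time_s': 0.1, 'joints': array([ 8.62632258e+01,  2.20855686e+01,  3.88553028e-01, -2.56874341e-02,
       -6.84113946e+01, -1.48174601e+01]), 'joint_velocities': array([-1.34010493e-02, -1.11269386e-01,  1.55008925e-01,  7.32391913e-02,
       -7.70666702e-05, -2.52624081e-02]), 'effort': array([-3.67075736e-04, -3.91692424e+01,  1.87934357e+01,  4.23181146e+00,
        1.34557433e-02, -7.30264583e-05]), 'tcp_pos': array([0.19867804, 0.59201738, 0.22158278]), 'ee_rot': array([[-5.39305578e-04, -3.18358399e-01, -9.47970273e-01],
       [-1.86088767e-03, -9.47968450e-01,  3.18358845e-01],
       [-9.99998123e-01,  1.93575890e-03, -8.11845475e-05]]), 'wrist_force': array([ 0.70281922, -0.11031882,  0.42631621]), 'moment': array([0.0141374 , 0.00990209, 0.00644521]), 'gripper_width': 1.0033411788562037}
```

View pics/top0.png

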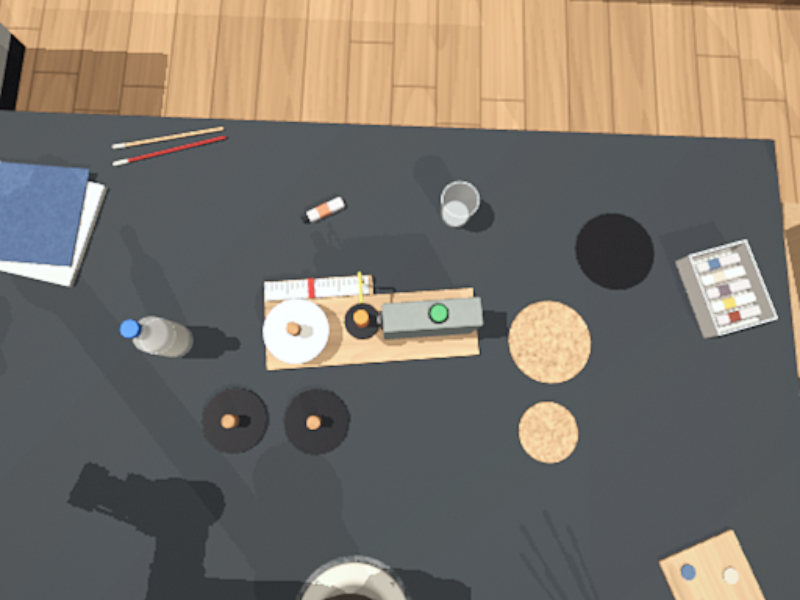

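View pics/side0.png

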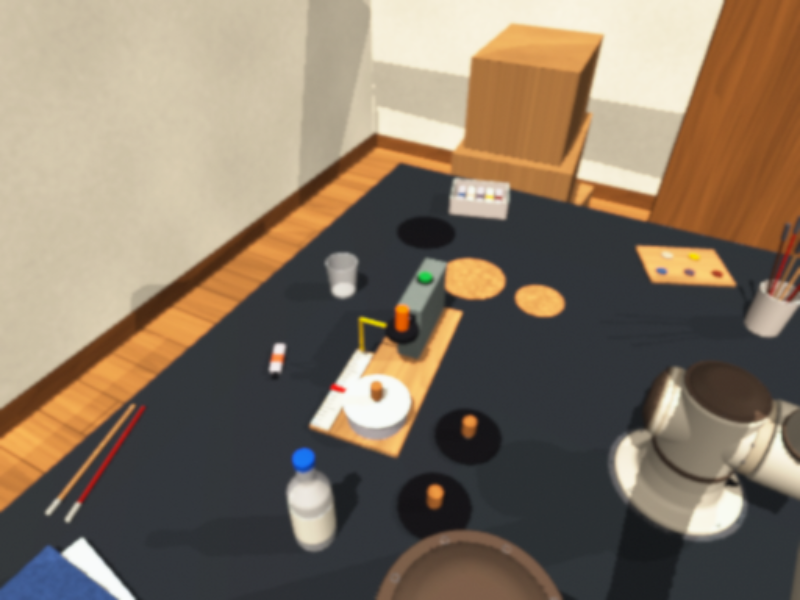

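```bash
cat > b.py <<'E'
from h import *
z=np.load("top0.npz"); im,D=z["im"],z["d"]; P=cloud("top",D)
hsv=cv2.cvtColor(im,cv2.COLOR_BGR2HSV); H,S,V=[hsv[...,i].astype(int) for i in range(3)]
print("tcp px",proj("top",r.sense()["tcp_pos"]), proj("side",r.sense()["tcp_pos"]))
def blobs(nm,m,mn=15):
    n,l,s,c=cv2.connectedComponentsWithStats(m.astype(np.uint8))
    for i in range(1,n):
        if s[i,4]>=mn:
            k=(l==i)&(D>0); p=P[k]; print(nm,c[i].round(1),s[i],"med",np.median(p,0).round(4),"zmax",np.percentile(p[:,2],95).round(4))
blobs("red",((H<6)|(H>174))&(S>170)&(V>120),8)
blobs("orange",(H>=5)&(H<15)&(S>150)&(V>120))
blobs("yel",(H>=24)&(H<34)&(S>150)&(V>120),8)
blobs("green",(H>55)&(H<85)&(S>120),10)
blobs("white",(S<40)&(V>200),60)
blobs("blue",(H>100)&(H<125)&(S>150)&(V>120),20)
blobs("cork",(H>=8)&(H<22)&(S>70)&(V>130)&(P[...,2]<.03)&(P[...,2]>-.02)&(P[...,0]>.2)&(P[...,0]<.8),100)
b=(P[...,2]>.13)&(P[...,2]<.15)&(P[...,0]>.2)
blobs("block",b,100)
k=(np.abs(P[...,2]-.145)<.004)&(S<90); 
n,l,s,c=cv2.connectedComponentsWithStats(k.astype(np.uint8)); i=1+np.argmax(s[1:,4]); q=P[l==i][:,:2]
print("block rect",cv2.minAreaRect((q*1000).astype(np.float32)))
k=(np.abs(P[...,2]-.012)<.005)&(S>60)&(P[...,0]>.3)
n,l,s,c=cv2.connectedComponentsWithStats(k.astype(np.uint8)); i=1+np.argmax(s[1:,4]); q=P[l==i][:,:2]
print("board rect",cv2.minAreaRect((q*1000).astype(np.float32)),c[i])
cv2.imwrite("pics/crop0.png",cv2.resize(im[160:310,150:410],(780,450),interpolation=cv2.INTER_CUBIC))
E
python3 b.py
```

```text
tcp px (np.float64(-42.94122803534799), np.float64(334.1128436325091)) (np.float64(276.7614826559805), np.float64(507.55447330656614))
red [113.2  95.1] [83 88 62 16 82] med [0.8771 0.3958 0.0064] zmax 0.0087
red [198.8 184.9] [198 179   3  12  27] med [0.5907 0.1063 0.0221] zmax 0.0241
green [281.3 199.9] [275 195  12  11  35] med [ 0.533  -0.1334  0.1528] zmax 0.1574
white [ 38.6 157.9] [  0 117  66  66 794] med [0.6236 0.5819 0.0119] zmax 0.0153
white [214.4 130.3] [210 126  10   9  62] med [0.7675 0.0693 0.0146] zmax 0.0179
white [291.1 136.2] [283 129  17  16 192] med [ 0.7579 -0.1695  0.0066] zmax 0.084
white [466.8 184.7] [ 441  153   57   62 1254] med [ 0.6174 -0.7096  0.0361] zmax 0.0494
white [215.2 183.1] [201 177  29  14 335] med [0.5995 0.0582 0.0155] zmax 0.0186
white [187.7 206.2] [ 168  179   43   54 1666] med [0.5204 0.1324 0.055 ] zmax 0.0585
white [286.5 204.9] [272 193  31  16  69] med [ 0.5174 -0.1475  0.1443] zmax 0.1467
white [ 93.6 220.3] [ 86 217  16   8  87] med [0.4668 0.3546 0.1372] zmax 0.1499
white [228.9 369.8] [200 360  59  24 617] med [ 0.0735 -0.0027
[... 169 characters left out ...]
0.011 ] zmax 0.0145
cork [238.6 219. ] [ 170  189  137   48 2047] med [0.4874 0.0048 0.0115] zmax 0.0149
cork [351.3 218.4] [ 325  192   53   54 2154] med [ 0.5058 -0.3591  0.0031] zmax 0.0062
cork [350.5 276.1] [ 332  257   38   39 1168] med [ 0.3351 -0.3534  0.0021] zmax 0.005
block [275.9 201.7] [ 243  190   67   24 1136] med [ 0.5289 -0.1128  0.1442] zmax 0.1471
block [ 97.  214.1] [ 86 204  20  21 206] med [0.4809 0.3462 0.1381] zmax 0.1471
block rect ((531.040771484375, -120.58692169189453), (49.986331939697266, 168.9790802001953), 5.898349285125732)
board rect ((727.5151977539062, 656.761962890625), (180.60226440429688, 197.5939178466797), 86.7938232421875) [ 25.45723963 135.19983065]
```

View pics/crop0.png

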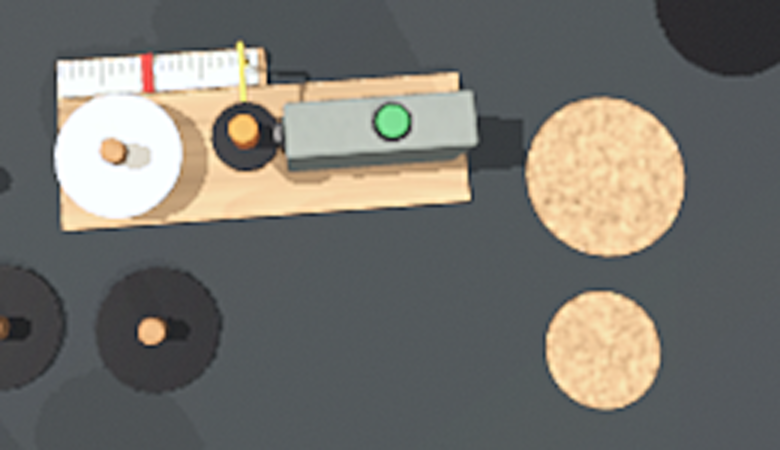

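```bash
cat > c.py <<'E'
from h import *
import sys
K=4
def up(im): return cv2.resize(im,None,fx=K,fy=K,interpolation=cv2.INTER_CUBIC)
z=np.load("top0.npz"); im=z["im"]
U=up(im); hsv=cv2.cvtColor(U,cv2.COLOR_BGR2HSV); H,S,V=[hsv[...,i].astype(int) for i in range(3)]
def dn(p): return (np.asarray(p)+.5)/K-.5
def blob(m,seed,nm,zz,fit=True):
    m=m.astype(np.uint8); x,y=seed; w=np.zeros_like(m)
    n,l,s,c=cv2.connectedComponentsWithStats(m)
    k=int(l[int(y*K),int(x*K)]); 
    if k==0: print(nm,"seed miss"); return
    cs=max(cv2.findContours((l==k).astype(np.uint8),cv2.RETR_EXTERNAL,cv2.CHAIN_APPROX_NONE)[0],key=cv2.contourArea)
    Q=np.array([ray("top",*dn(p[0]),zz)[:2] for p in cs]).astype(np.float32)*1000
    e=cv2.fitEllipse(Q) ; ra=cv2.minAreaRect(Q)
    print(nm,"px",dn(c[k]).round(1),"ell",np.round(e[0],1),np.round(e[1],1),"rect",np.round(ra[0],1),np.round(ra[1],1),round(ra[2],2))
blob((S<45)&(V>190),(190,215),"lid",.056)
blob((H>=3)&(H<18)&(S>70)&(V>120),(187.5,210),"knob",.096)
blob((H>=3)&(H<16)&(S>170)&(V>120),(231,203),"handle",.172)
blob((H>50)&(H<90)&(S>100),(281,200),"button",.156)
blob((S<60)&(V>90)&(V<185),(255,208),"block",.145)
blob(((H<6)|(H>174))&(S>150)&(V>120),(198.8,184.5),"rider",.022)
blob((H>=8)&(H<24)&(S>60)&(V>110),(351,218),"mat",.004)
blob((H>=8)&(H<24)&(S>60)&(V>110),(350,276),"smallmat",.004)
E
python3 c.py
```

```text
lid px [187.8 206.3] ell [521.3 128.7] [116.6 164.5] rect [524.3 125.2] [155.8 121.6] 3.31
knob px [187.3 209.9] ell [505.9 122.2] [20.4 25.3] rect [505.9 121.8] [25.9 20.5] 70.05
handle seed miss
button px [280.4 200.1] ell [ 532.5 -128.8] [29.3 29.7] rect [ 532.5 -128.8] [29.5 29.5] 46.47
block seed miss
rider px [198.8 183.9] ell [595.6 106.5] [ 8.6 53.6] rect [593.9 106.4] [38.3  9.1] 6.79
mat px [351.3 218.5] ell [ 506.8 -358.8] [161.2 161.3] rect [ 506.9 -358.7] [161.5 161.8] 42.96
smallmat px [350.5 276.2] ell [ 335.3 -353.1] [113.4 113.5] rect [ 335.1 -353.4] [112.8 113.7] 89.41
```

```bash
cat > d.py <<'E'
exec(open("c.py").read().split('blob((S<45)')[0])
from scipy.optimize import least_squares
m=((S<45)&(V>190)).astype(np.uint8)
n,l,s,c=cv2.connectedComponentsWithStats(m); k=l[215*K,190*K]
cs=max(cv2.findContours((l==k).astype(np.uint8),cv2.RETR_EXTERNAL,cv2.CHAIN_APPROX_NONE)[0],key=cv2.contourArea)
Q=np.array([ray("top",*dn(p[0]),.056)[:2] for p in cs])*1000; Q=Q[Q[:,0]<530]
f=least_squares(lambda a:np.hypot(Q[:,0]-a[0],Q[:,1]-a[1])-a[2],[506,122,60],loss="soft_l1").x; print("lid",f)
for u,v in [(231,202),(228,200),(231,205),(187,209),(187,212),(260,200),(265,208),(240,208)]: print(u,v,hsv[v*K,u*K])
# depth based: heights near handle top/block top
D=z["d"];P=cloud("top",D)
for nm,lo,hi in [("handle",.165,.18),("block",.14,.149),("knob",.09,.1)]:
    k=(P[...,2]>lo)&(P[...,2]<hi)&(D>0)&(P[...,1]<.2)&(P[...,0]>.4)&(P[...,0]<.6)&(P[...,1]>-.25)
    q=P[k]; print(nm,k.sum(),q.mean(0).round(4),np.argwhere(k).mean(0)[::-1], (q.min(0)+q.max(0))/2)
E
python3 d.py
```

```text
lid [507.15056998 124.31142234  60.49634721]
231 202 [ 19 139 245]
228 200 [ 18 149 231]
231 205 [ 20 136 247]
187 209 [ 15 107 241]
187 212 [ 15 107 246]
260 200 [ 53  12 195]
265 208 [ 53  12 198]
240 208 [128  23  44]
handle 69 [ 0.5185 -0.0011  0.1712] [231. 203.] [ 0.51849808 -0.00102489  0.17098418]
block 1074 [ 0.5303 -0.1183  0.1442] [276.0027933  201.41527002] [ 0.53184256 -0.09907319  0.1444196 ]
knob 85 [0.5059 0.0502 0.095 ] [213.52941176 210.78823529] [ 0.50591353 -0.03545783  0.09464952]
```

```bash
cat > g.py <<'E'
from h import *
from scipy.spatial.transform import Rotation as Ro
import sys
# usage: g.py x y z(mm) yaw_of_tool_y(deg)
x,y,z,yaw=map(float,sys.argv[1:5]); s=r.sense()
R0=s["ee_rot"]; a=np.radians(yaw); ty=np.array([np.cos(a),np.sin(a),0]); tx=np.array([0,0,-1.]); T=np.c_[tx,ty,np.cross(tx,ty)]
print("shift cm",(R0.T@(np.array([x,y,z])/1000-s["tcp_pos"])*100).round(2),"rot/10",(np.degrees(Ro.from_matrix(R0.T@T).as_rotvec())/10).round(3))
print("t",s["time_s"],"tcp",s["tcp_pos"].round(4),"F",s["wrist_force"].round(2),"g",round(s["gripper_width"],3))
E
python3 - <<'E'
from h import *
z=np.load("top0.npz");D=z["d"];P=cloud("top",D);im=z["im"];h=cv2.cvtColor(im,cv2.COLOR_BGR2HSV)
k=(h[...,0]>=22)&(h[...,0]<36)&(h[...,1]>130)&(P[...,0]>.4)&(P[...,0]<.65)&(P[...,1]<.1)&(P[...,1]>-.05)
for p in P[k]: print(p.round(3))
k=(h[...,0]>100)&(h[...,0]<125)&(h[...,1]>120)&(P[...,2]>.15); print("cap",P[k].mean(0),k.sum())
E
python3 g.py 507 124 290 -174.4
```

```text
[0.598 0.008 0.118]
[0.595 0.007 0.12 ]
[0.591 0.007 0.122]
[0.589 0.007 0.121]
[0.589 0.004 0.123]
[0.602 0.005 0.057]
[0.586 0.007 0.122]
[0.586 0.004 0.119]
[0.584 0.007 0.117]
[0.581 0.007 0.12 ]
[0.578 0.007 0.121]
[0.575 0.006 0.121]
cap [0.48360837 0.34951044 0.2140976 ] 116
shift cm [ -6.77  34.56 -44.13] rot/10 [ 6.584 -0.007 -0.01 ]
t 0.1 tcp [0.1987 0.592  0.2216] F [ 0.7  -0.11  0.43] g 1.003
```

Emit:
play_rows(plan=[[[-4,0,0,0.5,0,0],[-6.8,3,-4,1.2,0,0],[-6.8,6.5,-8,2.0,0,0],[-6.8,10,-12.5,2.7,0,0],[-6.8,13.5,-17,3.5,0,0]]], hand=0.8)

```text
time_s: 0.72
tcp_pos: [0.3175, 0.4086, 0.2903]
ee_rot: [[-0.0, -0.807, -0.591], [-0.0, -0.591, 0.807], [-1.0, 0.001, -0.0]]
wrist_force: [0.5, 0.8, 0.1]
gripper_width: 0.8
```

```bash
python3 g.py 507 124 290 -174.4
```

```text
shift cm [ 3.000e-02  1.530e+00 -3.416e+01] rot/10 [ 3.062e+00 -2.000e-03 -3.000e-03]
t 0.725 tcp [0.3175 0.4086 0.2903] F [0.52 0.85 0.05] g 0.8
```

Emit:
play_rows(plan=[[[0,0.3,-6,0.6,0,0],[0,0.6,-12,1.2,0,0],[0,0.9,-18,1.8,0,0],[0,1.2,-24,2.5,0,0],[0,1.4,-29,3.06,0,0]]])

```text
time_s: 1.35
tcp_pos: [0.4786, 0.1668, 0.2903]
ee_rot: [[-0.0, -0.995, -0.098], [-0.0, -0.098, 0.995], [-1.0, 0.0, -0.0]]
wrist_force: [-0.3, 0.3, -0.8]
gripper_width: 0.802
```

```bash
python3 g.py 507 124 150 -174.4
```

```text
shift cm [14.03 -2.41 -4.53] rot/10 [ 0.001 -0.001 -0.003]
t 1.35 tcp [0.4786 0.1668 0.2903] F [-0.33  0.3  -0.77] g 0.802
```

Emit:
play_rows(plan=[[[0,-2.4,-4.5,0,0,0],[5,-2.4,-4.5,0,0,0],[10,-2.4,-4.5,0,0,0],[14,-2.4,-4.5,0,0,0],[14,-2.4,-4.5,0,0,0]]])

```text
time_s: 1.98
tcp_pos: [0.5043, 0.1252, 0.1475]
ee_rot: [[-0.007, -0.995, -0.101], [-0.004, -0.101, 0.995], [-1.0, 0.008, -0.003]]
wrist_force: [1.2, 0.9, 0.7]
gripper_width: 0.795
```

```bash
cat > s.py <<'E'
from h import *
import sys
n=sys.argv[1]; u,v,w=map(int,sys.argv[2:5]); nm=sys.argv[5]
im,d=r.capture(n); np.savez(nm+".npz",im=im,d=d)
hh=w*3//4
cv2.imwrite(f"pics/{nm}.png",cv2.resize(im[max(0,v-hh//2):v+hh//2,max(0,u-w//2):u+w//2],(800,600),interpolation=cv2.INTER_CUBIC))
E
python3 g.py 506.8 123.6 66 -174.4; python3 s.py side 240 245 160 k1
```

```text
shift cm [ 8.15 -0.3  -0.16] rot/10 [ 0.021 -0.018 -0.045]
t 1.975 tcp [0.5043 0.1252 0.1475] F [1.19 0.88 0.72] g 0.795
```

View pics/k1.png

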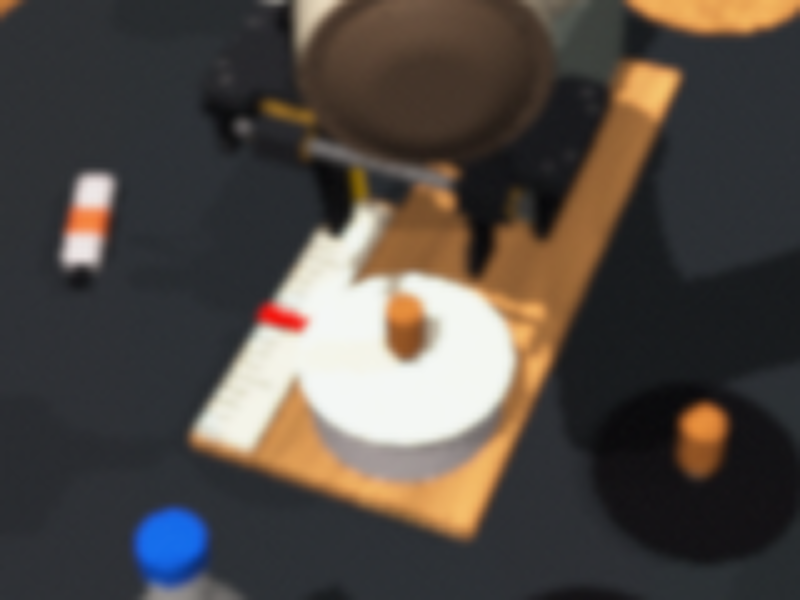

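Emit:
play_rows(plan=[[[0,0,0,0,0,0],[0,0,0,0,0,0]]])

```text
time_s: 2.28
tcp_pos: [0.5075, 0.1271, 0.1524]
ee_rot: [[0.003, -0.995, -0.102], [0.002, -0.102, 0.995], [-1.0, -0.004, 0.001]]
wrist_force: [0.3, 0.5, -0.1]
gripper_width: 0.8
```

```bash
python3 g.py 506.8 123.6 66 -174.4
```

```text
shift cm [ 8.64  0.13 -0.36] rot/10 [0.026 0.008 0.02 ]
t 2.275 tcp [0.5075 0.1271 0.1524] F [ 0.29  0.48 -0.13] g 0.8
```

Emit:
play_rows(plan=[[[1,0.05,-0.3,0,0,0],[3,0.05,-0.3,0,0,0],[5,0.05,-0.3,0,0,0],[5,0.05,-0.3,0,0,0],[5,0.05,-0.3,0,0,0]]])

```text
time_s: 2.9
tcp_pos: [0.5068, 0.1236, 0.1011]
ee_rot: [[0.001, -0.995, -0.102], [0.0, -0.102, 0.995], [-1.0, -0.001, 0.0]]
wrist_force: [-0.0, -0.1, 0.5]
gripper_width: 0.801
```

```bash
python3 g.py 506.8 123.6 66 -174.4
```

```text
shift cm [ 3.51  0.01 -0.  ] rot/10 [0.026 0.001 0.006]
t 2.9 tcp [0.5068 0.1236 0.1011] F [-0.   -0.13  0.45] g 0.801
```

Descend, settle, then close.

Emit:
play_rows(plan=[[[1.5,0,0,0,0,0],[3,0,0,0,0,0],[3.5,0,0,0,0,0],[3.5,0,0,0,0,0]]])

```text
time_s: 3.4
tcp_pos: [0.5061, 0.1233, 0.0649]
ee_rot: [[-0.001, -0.995, -0.102], [-0.001, -0.102, 0.995], [-1.0, 0.001, -0.001]]
wrist_force: [-0.4, -0.0, -0.3]
gripper_width: 0.799
```

Emit:
play_rows(plan=[[[0,0,0,0,0,0],[0,0,0,0,0,0],[0,0,0,0,0,0],[0,0,0,0,0,0],[0,0,0,0,0,0]]], hand=0)

```text
time_s: 4.03
tcp_pos: [0.5065, 0.1236, 0.0657]
ee_rot: [[0.0, -0.995, -0.102], [0.0, -0.102, 0.995], [-1.0, -0.0, 0.0]]
wrist_force: [0.3, -0.4, -0.9]
gripper_width: 0.316
```

```bash
python3 g.py 506.8 123.6 66 -174.4;  python3 s.py side 240 245 160 k2
```

```text
shift cm [-0.03 -0.03  0.  ] rot/10 [0.025 0.001 0.003]
t 4.025 tcp [0.5065 0.1236 0.0657] F [ 0.32 -0.4  -0.94] g 0.316
```

View pics/k2.png

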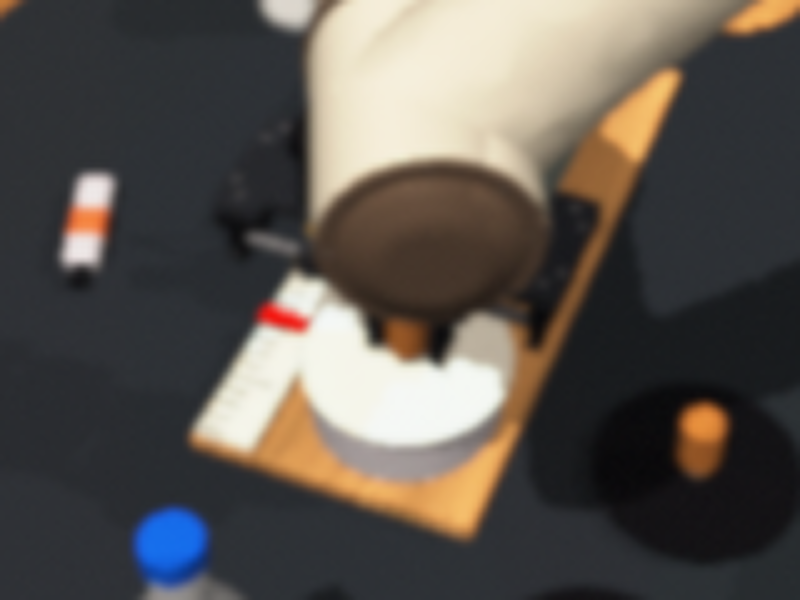

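Emit:
play_rows(plan=[[[0,0,0,0,0,0],[0,0,0,0,0,0],[0,0,0,0,0,0]]])

```text
time_s: 4.45
tcp_pos: [0.5065, 0.1236, 0.0656]
ee_rot: [[0.0, -0.995, -0.102], [0.0, -0.102, 0.995], [-1.0, -0.0, 0.0]]
wrist_force: [0.5, 1.4, 1.1]
gripper_width: 0.267
```

Emit:
play_rows(plan=[[[-1,0,0,0,0,0],[-3,0,0,0,0,0],[-5,0,0,0,0,0],[-7,0,0,0,0,0],[-7,0,0,0,0,0]]])

```text
time_s: 5.08
tcp_pos: [0.5068, 0.1238, 0.1372]
ee_rot: [[0.003, -0.995, -0.102], [0.002, -0.102, 0.995], [-1.0, -0.003, 0.001]]
wrist_force: [-0.7, 0.4, -1.0]
gripper_width: 0.264
```

```bash
python3 g.py 506.8 -358.8 226 -174.4;  python3 s.py side 240 225 200 k3
```

```text
shift cm [ -8.96   4.9  -48.  ] rot/10 [0.025 0.007 0.016]
t 5.075 tcp [0.5068 0.1238 0.1372] F [-0.73  0.38 -0.95] g 0.264
```

View pics/k3.png

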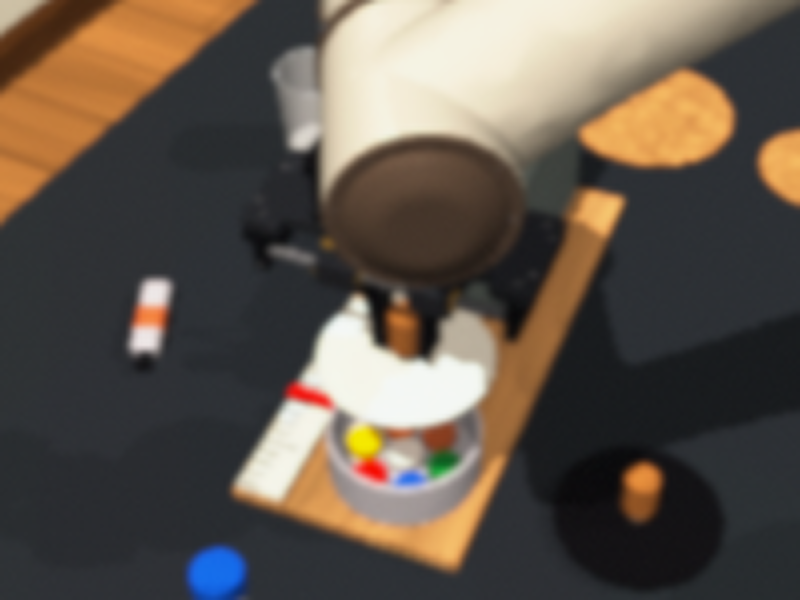

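Emit:
play_rows(plan=[[[-2,0,0,0,0,0],[-5,0,0,0,0,0],[-8,0,0,0,0,0],[-9.5,0,0,0,0,0],[-9.5,0.2,-2,0,0,0]]])

```text
time_s: 5.75
tcp_pos: [0.5064, 0.1037, 0.2305]
ee_rot: [[0.0, -0.995, -0.104], [0.001, -0.104, 0.995], [-1.0, -0.0, 0.001]]
wrist_force: [0.0, 0.0, -1.9]
gripper_width: 0.268
```

Emit:
play_rows(plan=[[[0,0.4,-4,0,0,0],[0,0.9,-9,0,0,0],[0,1.4,-14,0,0,0],[0,1.9,-19,0,0,0],[0,2.4,-24,0,0,0]]])

```text
time_s: 6.38
tcp_pos: [0.5052, -0.1401, 0.2286]
ee_rot: [[-0.004, -0.995, -0.101], [0.0, -0.101, 0.995], [-1.0, 0.004, 0.001]]
wrist_force: [1.0, 0.5, -1.0]
gripper_width: 0.268
```

Emit:
play_rows(plan=[[[0,0.5,-5,0,0,0],[0,1.0,-10,0,0,0],[0,1.5,-15,0,0,0],[0,2.0,-18.5,0,0,0],[0,2.2,-20.5,0,0,0]]])

```text
time_s: 7.0
tcp_pos: [0.504, -0.3458, 0.2281]
ee_rot: [[-0.004, -0.995, -0.099], [0.002, -0.099, 0.995], [-1.0, 0.004, 0.002]]
wrist_force: [-0.2, 0.1, -0.6]
gripper_width: 0.263
```

Emit:
play_rows(plan=[[[0,0,0,0,0,0],[0,0,0,0,0,0],[0,0,0,0,0,0]]])

```text
time_s: 7.38
tcp_pos: [0.5061, -0.343, 0.2306]
ee_rot: [[0.0, -0.995, -0.103], [0.0, -0.103, 0.995], [-1.0, -0.0, 0.0]]
wrist_force: [0.4, -0.3, -1.4]
gripper_width: 0.266
```

```bash
python3 g.py 506.8 -358.8 226 -174.4;  python3 s.py side 300 170 200 k4
```

```text
shift cm [ 0.46  0.09 -1.58] rot/10 [0.033 0.001 0.   ]
t 7.375 tcp [ 0.5061 -0.343   0.2306] F [ 0.41 -0.26 -1.39] g 0.266
```

View pics/k4.png

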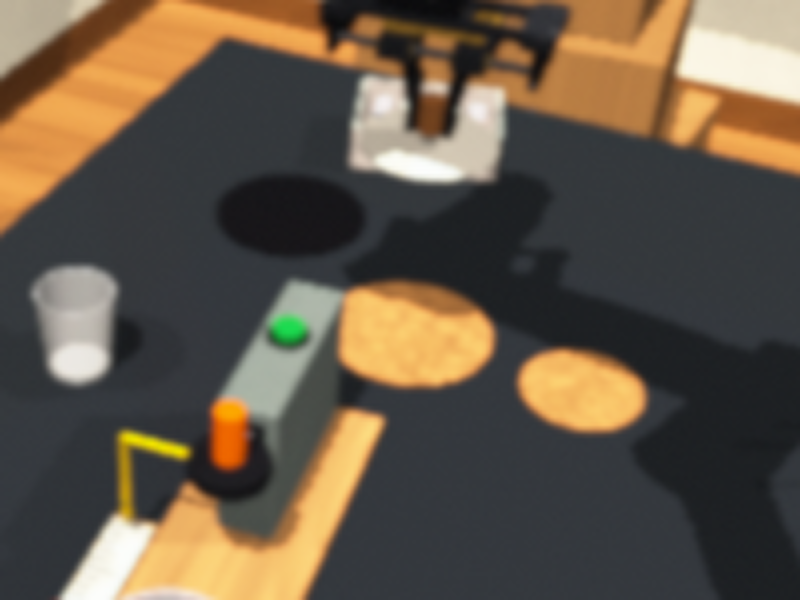

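Emit:
play_rows(plan=[[[2,0.1,-1.6,0,0,0],[6,0.1,-1.6,0,0,0],[10,0.1,-1.6,0,0,0],[14,0.1,-1.6,0,0,0],[17,0.1,-1.6,0,0,0]]])

```text
time_s: 8.05
tcp_pos: [0.5053, -0.3597, 0.0573]
ee_rot: [[-0.003, -0.995, -0.102], [0.002, -0.102, 0.995], [-1.0, 0.003, 0.002]]
wrist_force: [0.4, -0.8, -1.2]
gripper_width: 0.262
```

Emit:
play_rows(plan=[[[1,0,0,0,0,0],[1.5,0,0,0,0,0],[1.5,0,0,0,0,0],[1.5,0,0,0,0,0]]])

```text
time_s: 8.55
tcp_pos: [0.5074, -0.3604, 0.0468]
ee_rot: [[0.002, -0.995, -0.102], [-0.001, -0.102, 0.995], [-1.0, -0.002, -0.001]]
wrist_force: [0.1, 0.2, -1.9]
gripper_width: 0.269
```

```bash
python3 g.py 506.8 -358.8 22 -174.4;  python3 s.py top 340 215 160 k5
```

```text
shift cm [2.48 0.05 0.16] rot/10 [ 0.026 -0.007  0.012]
t 8.55 tcp [ 0.5074 -0.3604  0.0468] F [ 0.09  0.18 -1.93] g 0.269
```

View pics/k5.png

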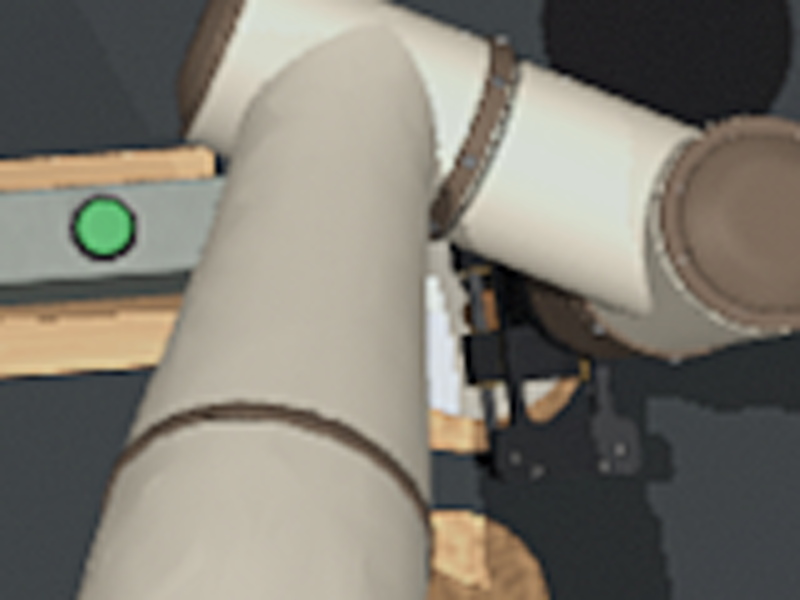

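Emit:
play_rows(plan=[[[0.8,0.05,0.15,0,0,0],[1.5,0.05,0.15,0,0,0],[2.0,0.05,0.15,0,0,0],[2.2,0.05,0.15,0,0,0],[2.2,0.05,0.15,0,0,0]]])

```text
time_s: 9.22
tcp_pos: [0.5059, -0.3586, 0.0233]
ee_rot: [[-0.0, -0.995, -0.102], [0.0, -0.102, 0.995], [-1.0, 0.0, 0.0]]
wrist_force: [0.7, -0.3, -0.8]
gripper_width: 0.266
```

Emit:
play_rows(plan=[[[0.05,0,0,0,0,0],[0.1,0,0,0,0,0],[0.15,0,0,0,0,0],[0.15,0,0,0,0,0]]])

```text
time_s: 9.72
tcp_pos: [0.5059, -0.3586, 0.0221]
ee_rot: [[0.0, -0.995, -0.102], [0.0, -0.102, 0.995], [-1.0, -0.0, 0.0]]
wrist_force: [0.7, 0.3, -0.4]
gripper_width: 0.265
```

```bash
python3 g.py 506.8 -358.8 22 -174.4;  python3 s.py side 310 180 120 k6
```

```text
shift cm [ 0.01 -0.09 -0.03] rot/10 [0.025 0.    0.   ]
t 9.725 tcp [ 0.5059 -0.3586  0.0221] F [ 0.68  0.27 -0.42] g 0.265
```

View pics/k6.png

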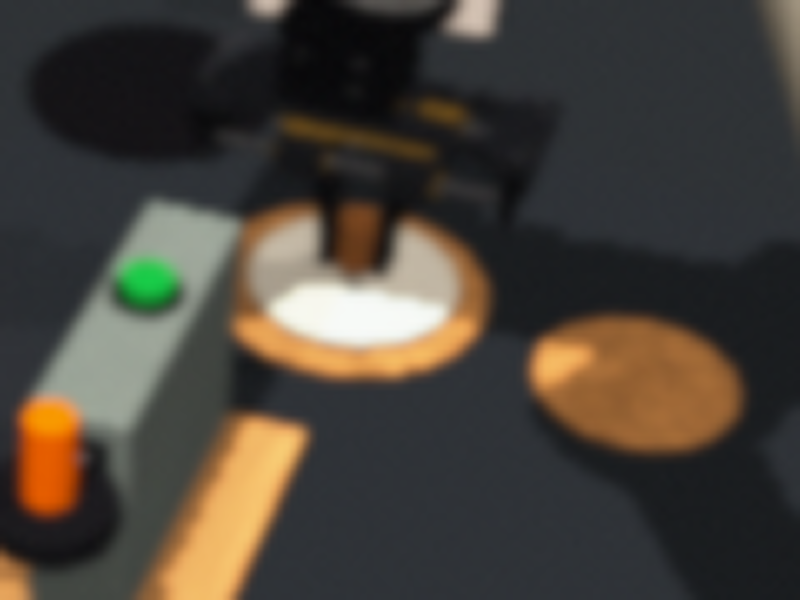

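Emit:
play_rows(plan=[[[0.05,0,0,0,0,0],[0.1,0,0,0,0,0],[0.1,0,0,0,0,0]]])

```text
time_s: 10.15
tcp_pos: [0.506, -0.3586, 0.0217]
ee_rot: [[0.0, -0.995, -0.102], [-0.0, -0.102, 0.995], [-1.0, -0.0, -0.0]]
wrist_force: [-1.7, 1.0, 2.8]
gripper_width: 0.272
```

Emit:
play_rows(plan=[[[0.05,0,0,0,0,0],[0.05,0,0,0,0,0],[0.05,0,0,0,0,0]]])

```text
time_s: 10.52
tcp_pos: [0.506, -0.3586, 0.0217]
ee_rot: [[0.0, -0.995, -0.102], [-0.0, -0.102, 0.995], [-1.0, -0.0, -0.0]]
wrist_force: [-2.1, 1.2, 5.9]
gripper_width: 0.266
```

Contact made at the expected height. Release gradually, then rise.

Emit:
play_rows(plan=[[[0,0,0,0,0,0],[0,0,0,0,0,0],[0,0,0,0,0,0],[0,0,0,0,0,0],[0,0,0,0,0,0]]], hand=0.6)

```text
time_s: 11.15
tcp_pos: [0.506, -0.3586, 0.0204]
ee_rot: [[-0.0, -0.995, -0.102], [0.0, -0.102, 0.995], [-1.0, 0.0, 0.0]]
wrist_force: [0.7, 1.2, 0.6]
gripper_width: 0.595
```

Emit:
play_rows(plan=[[[-1,0,0,0,0,0],[-3,0,0,0,0,0],[-6,0,0,0,0,0],[-10,0,0,0,0,0],[-15,0,0,0,0,0]]])

```text
time_s: 11.78
tcp_pos: [0.5054, -0.3583, 0.1718]
ee_rot: [[-0.001, -0.995, -0.102], [0.001, -0.102, 0.995], [-1.0, 0.001, 0.001]]
wrist_force: [0.4, -1.4, -0.5]
gripper_width: 0.6
```

Emit:
play_rows(plan=[[[-4,0,0,0,0,0],[-5,0,0,0,0,0],[-5,0,0,0,0,0],[-5,0,0,0,0,0]]], hand=0)

```text
time_s: 12.28
tcp_pos: [0.5051, -0.358, 0.2188]
ee_rot: [[-0.003, -0.995, -0.102], [0.002, -0.102, 0.995], [-1.0, 0.003, 0.002]]
wrist_force: [-0.5, -0.4, -0.1]
gripper_width: 0.23
```

```bash
python3 g.py 532.2 -128.5 200 -174.4;  python3 s.py side 310 180 120 k7
```

```text
shift cm [ 1.91 -5.03 22.56] rot/10 [ 0.023  0.011 -0.015]
t 12.275 tcp [ 0.5051 -0.358   0.2188] F [-0.55 -0.41 -0.13] g 0.23
```

View pics/k7.png

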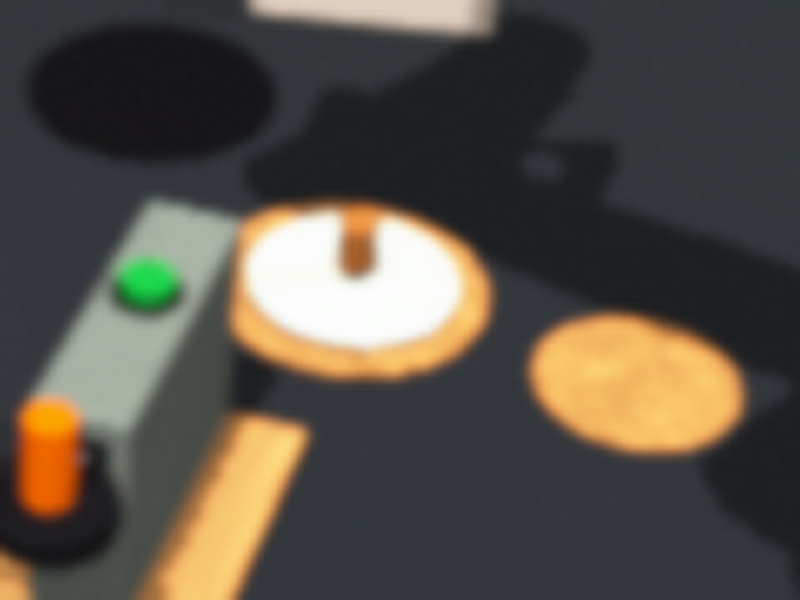

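Emit:
play_rows(plan=[[[0,-1,4.5,0,0,0],[0,-2,9,0,0,0],[0,-3,13.5,0,0,0],[0,-4,18,0,0,0],[0.5,-5,22.5,0,0,0]]])

```text
time_s: 12.95
tcp_pos: [0.5325, -0.1282, 0.2146]
ee_rot: [[-0.002, -0.995, -0.102], [-0.0, -0.102, 0.995], [-1.0, 0.002, 0.0]]
wrist_force: [1.0, -0.4, 0.2]
gripper_width: 0.009
```

Emit:
play_rows(plan=[[[0,0,0,0,0,0],[0,0,0,0,0,0],[0,0,0,0,0,0]]])

```text
time_s: 13.32
tcp_pos: [0.5325, -0.1306, 0.2152]
ee_rot: [[-0.001, -0.995, -0.1], [-0.0, -0.1, 0.995], [-1.0, 0.001, -0.0]]
wrist_force: [0.6, -0.5, -1.1]
gripper_width: 0.007
```

```bash
python3 g.py 532.2 -128.5 170 -174.4
```

```text
shift cm [4.52 0.01 0.21] rot/10 [ 0.017 -0.    -0.005]
t 13.325 tcp [ 0.5325 -0.1306  0.2152] F [ 0.62 -0.51 -1.07] g 0.007
```

Emit:
play_rows(plan=[[[1,0,0.2,0,0,0],[3,0,0.2,0,0,0],[4.5,0,0.2,0,0,0],[5.2,0,0.2,0,0,0],[5.2,0,0.2,0,0,0]]])

```text
time_s: 13.95
tcp_pos: [0.5324, -0.1278, 0.163]
ee_rot: [[-0.001, -0.995, -0.102], [-0.0, -0.102, 0.995], [-1.0, 0.001, -0.0]]
wrist_force: [-0.3, -0.2, 0.3]
gripper_width: 0.009
```

Emit:
play_rows(plan=[[[0.3,0,0,0,0,0],[0.6,0,0,0,0,0],[0.8,0,0,0,0,0],[1.0,0,0,0,0,0]]])

```text
time_s: 14.45
tcp_pos: [0.5327, -0.1276, 0.1541]
ee_rot: [[0.001, -0.995, -0.102], [-0.0, -0.102, 0.995], [-1.0, -0.0, -0.0]]
wrist_force: [-0.8, 1.6, 2.4]
gripper_width: 0.005
```

```bash
python3 g.py 532.2 -128.5 149 -174.4
```

```text
shift cm [ 0.51  0.06 -0.08] rot/10 [ 0.026 -0.001  0.003]
t 14.45 tcp [ 0.5327 -0.1276  0.1541] F [-0.77  1.64  2.38] g 0.005
```

Touching the button at ~0.155. Press on.

Emit:
play_rows(plan=[[[0.2,0,0,0,0,0],[0.4,0,0,0,0,0],[0.5,0,0,0,0,0],[0.55,0,0,0,0,0],[0.55,0,0,0,0,0]]])

```text
time_s: 15.08
tcp_pos: [0.5327, -0.1276, 0.1494]
ee_rot: [[0.001, -0.995, -0.102], [-0.0, -0.102, 0.995], [-1.0, -0.001, -0.0]]
wrist_force: [-3.5, 1.8, 9.5]
gripper_width: 0.005
```

Emit:
play_rows(plan=[[[0.1,0,0,0,0,0],[0.1,0,0,0,0,0],[0.1,0,0,0,0,0]]])

```text
time_s: 15.45
tcp_pos: [0.5327, -0.1276, 0.1493]
ee_rot: [[0.001, -0.995, -0.103], [-0.001, -0.103, 0.995], [-1.0, -0.001, -0.001]]
wrist_force: [-4.3, 3.0, 13.8]
gripper_width: 0.002
```

Emit:
play_rows(plan=[[[-1,0,0,0,0,0],[-4,0,0,0,0,0],[-7.5,0,0,0,0,0],[-8,0,2,0,0,0],[-8,0,6,0,0,0]]], hand=0.6)

```text
time_s: 16.08
tcp_pos: [0.5269, -0.0681, 0.2274]
ee_rot: [[0.002, -0.995, -0.099], [0.0, -0.099, 0.995], [-1.0, -0.002, 0.0]]
wrist_force: [-0.1, 0.6, -0.1]
gripper_width: 0.489
```

Emit:
play_rows(plan=[[[0,0,4,0,0,0],[0,0,7,0,0,0],[0,0,7,0,0,0],[0,0,7,0,0,0],[0,0,7,0,0,0]]])

```text
time_s: 16.7
tcp_pos: [0.5194, 0.0009, 0.2268]
ee_rot: [[-0.0, -0.995, -0.101], [-0.0, -0.101, 0.995], [-1.0, 0.0, -0.0]]
wrist_force: [-0.0, -0.4, -0.5]
gripper_width: 0.601
```

```bash
python3 g.py 518.8 -0.9 180 -174.4;  python3 s.py side 270 180 160 k8
```

```text
shift cm [ 4.68  0.07 -0.17] rot/10 [ 0.018 -0.001 -0.002]
t 16.7 tcp [0.5194 0.0009 0.2268] F [-0.04 -0.37 -0.48] g 0.601
```

View pics/k8.png

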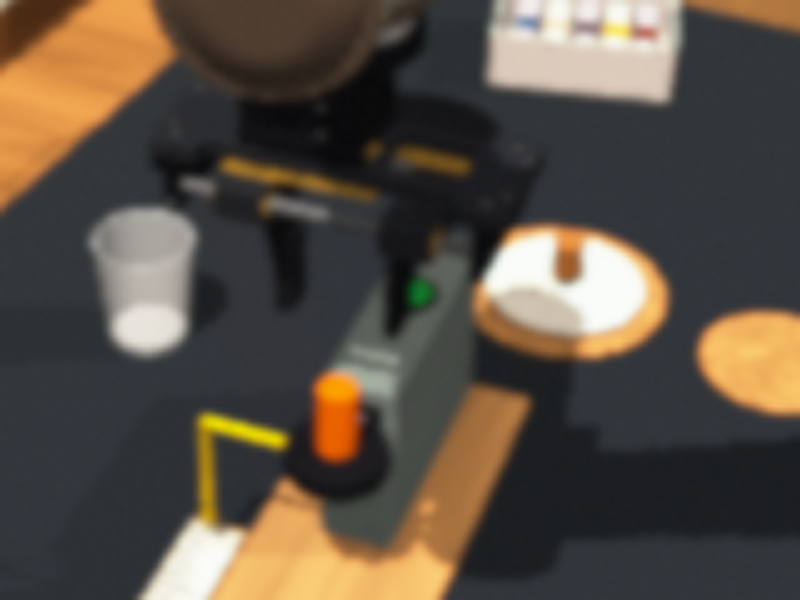

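Emit:
play_rows(plan=[[[1,0.05,-0.2,0,0,0],[3,0.05,-0.2,0,0,0],[5,0.05,-0.2,0,0,0],[7,0.05,-0.2,0,0,0],[7,0.05,-0.2,0,0,0]]])

```text
time_s: 17.38
tcp_pos: [0.5176, -0.0011, 0.1551]
ee_rot: [[-0.005, -0.995, -0.101], [-0.001, -0.101, 0.995], [-1.0, 0.005, -0.001]]
wrist_force: [-0.2, 0.3, 0.2]
gripper_width: 0.6
```

```bash
python3 g.py 518.8 -0.9 137 -174.4
```

```text
shift cm [ 1.8  -0.13  0.01] rot/10 [ 0.02  -0.004 -0.027]
t 17.375 tcp [ 0.5176 -0.0011  0.1551] F [-0.25  0.28  0.17] g 0.6
```

Emit:
play_rows(plan=[[[0.8,0,0,0,0,0],[1.6,0,0,0,0,0],[1.9,0,0,0,0,0],[1.9,0,0,0,0,0]]])

```text
time_s: 17.88
tcp_pos: [0.519, -0.0004, 0.138]
ee_rot: [[-0.0, -0.995, -0.102], [-0.0, -0.102, 0.995], [-1.0, 0.0, -0.0]]
wrist_force: [0.2, 0.6, -0.4]
gripper_width: 0.603
```

Emit:
play_rows(plan=[[[0,0,0,0,0,0],[0,0,0,0,0,0],[0,0,0,0,0,0],[0,0,0,0,0,0],[0,0,0,0,0,0]]], hand=0)

```text
time_s: 18.5
tcp_pos: [0.5222, 0.0002, 0.1386]
ee_rot: [[0.007, -0.995, -0.102], [0.001, -0.102, 0.995], [-1.0, -0.007, 0.0]]
wrist_force: [6.4, -0.2, -4.3]
gripper_width: 0.272
```

Emit:
play_rows(plan=[[[0,0,0,0,0,0],[0,0,0,0,0,0]]])

```text
time_s: 18.75
tcp_pos: [0.5222, 0.0002, 0.1386]
ee_rot: [[0.007, -0.995, -0.102], [0.001, -0.102, 0.995], [-1.0, -0.007, 0.0]]
wrist_force: [6.6, -1.1, -4.7]
gripper_width: 0.267
```

```bash
python3 g.py 518.8 -0.9 137 -174.4;  python3 s.py side 240 210 160 k9
```

```text
shift cm [ 0.15  0.35 -0.07] rot/10 [0.028 0.002 0.04 ]
t 18.75 tcp [5.222e-01 2.000e-04 1.386e-01] F [ 6.64 -1.1  -4.71] g 0.267
```

View pics/k9.png

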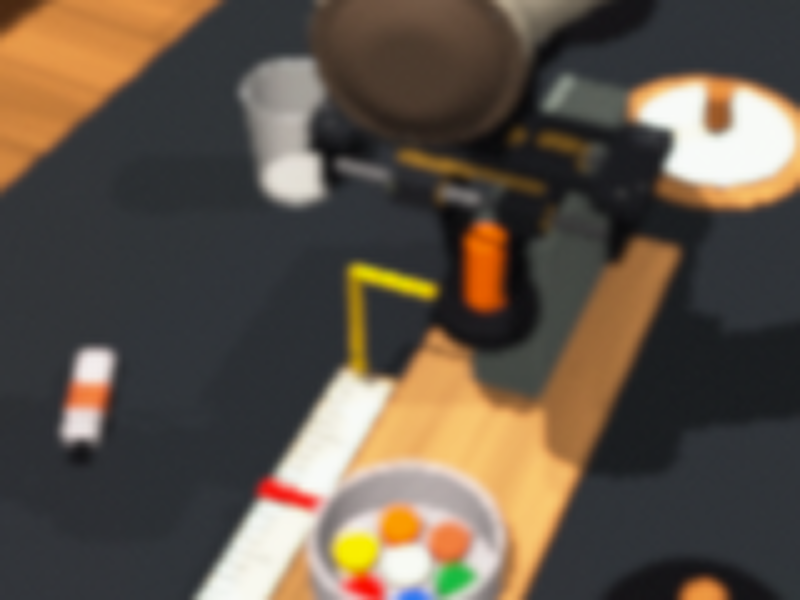

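Emit:
play_rows(plan=[[[0,-0.3,0.5,0,0,0],[0,-0.3,1.5,0,0,0],[0,-0.3,2.5,0,0,0],[0,-0.3,3.0,0,0,0],[0,-0.3,3.0,0,0,0]]])

```text
time_s: 19.42
tcp_pos: [0.5191, 0.0304, 0.1385]
ee_rot: [[0.001, -0.995, -0.103], [0.0, -0.103, 0.995], [-1.0, -0.001, 0.0]]
wrist_force: [0.3, -3.0, 4.3]
gripper_width: 0.268
```

```bash
python3 g.py 512 99 137 -174.4;  python3 s.py side 240 210 160 k10
```

```text
shift cm [0.15 0.   6.89] rot/10 [0.031 0.001 0.005]
t 19.425 tcp [0.5191 0.0304 0.1385] F [ 0.34 -2.96  4.3 ] g 0.268
```

View pics/k10.png

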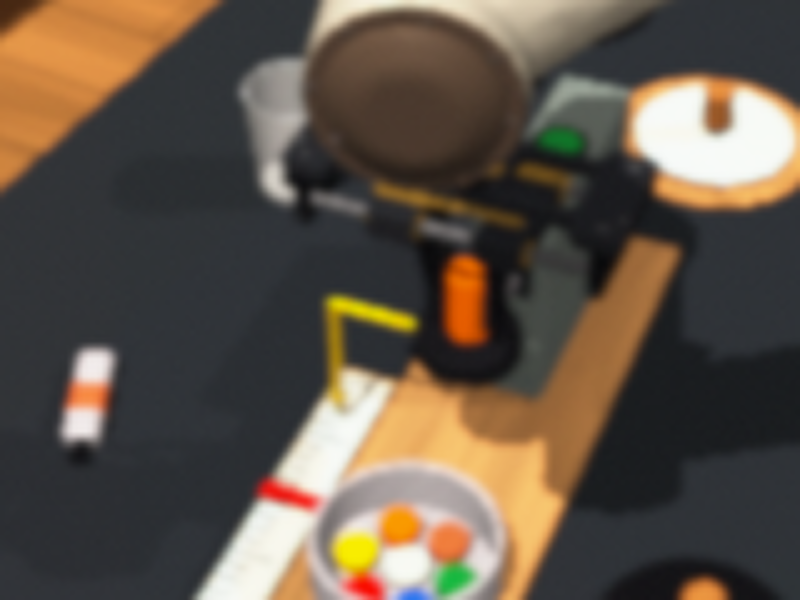

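The lamp slides out with the hand (pointer tip now at (343,408), rider (290,495)). On to about 9 cm.

Emit:
play_rows(plan=[[[0,0,1,0,0,0],[0,0,2.5,0,0,0],[0,0,4,0,0,0],[0,0,5.3,0,0,0],[0,0,6,0,0,0]]])

```text
time_s: 20.1
tcp_pos: [0.5129, 0.0903, 0.1385]
ee_rot: [[0.001, -0.995, -0.103], [-0.0, -0.103, 0.995], [-1.0, -0.001, -0.0]]
wrist_force: [1.2, -3.9, 4.9]
gripper_width: 0.267
```

Emit:
play_rows(plan=[[[0,0,0,0,0,0],[0,0,0,0,0,0],[0,0,0,0,0,0]]])

```text
time_s: 20.48
tcp_pos: [0.513, 0.0901, 0.1385]
ee_rot: [[0.001, -0.995, -0.102], [0.0, -0.102, 0.995], [-1.0, -0.001, 0.0]]
wrist_force: [0.8, -3.2, 5.0]
gripper_width: 0.27
```

```bash
python3 g.py 512 99 137 -174.4;  python3 s.py side 210 250 80 k11;  python3 s.py top 200 190 80 k12
```

```text
shift cm [0.15 0.01 0.9 ] rot/10 [0.028 0.    0.004]
t 20.475 tcp [0.513  0.0901 0.1385] F [ 0.85 -3.21  5.01] g 0.27
```

View pics/k11.png

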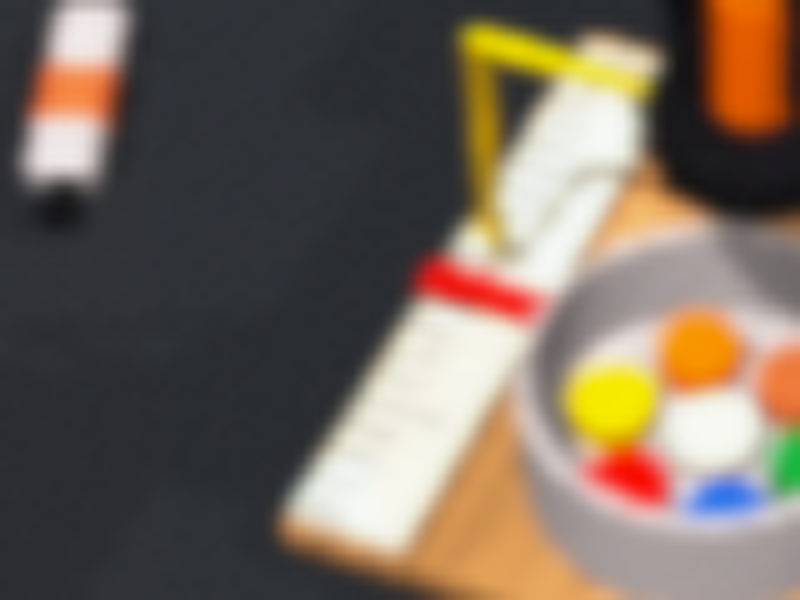

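View pics/k12.png

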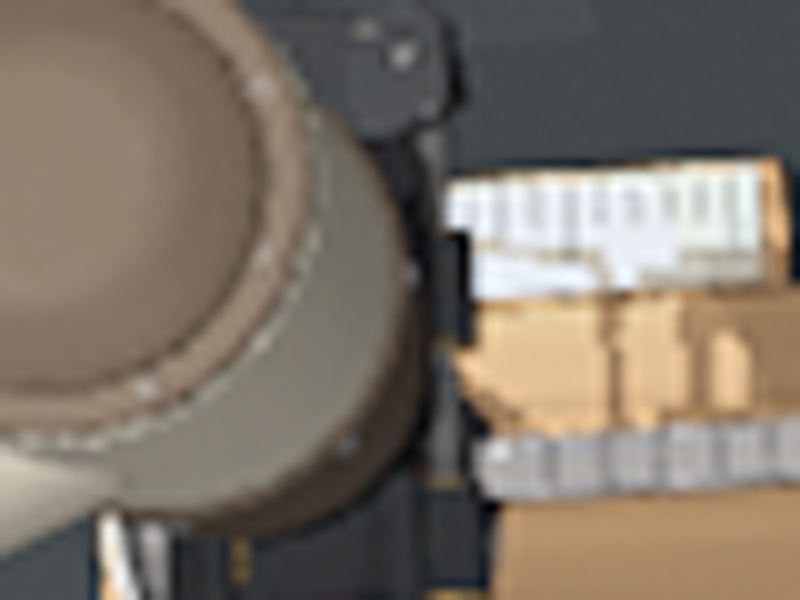

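```bash
cat > m.py <<'E'
from h import *
import sys
z=np.load(sys.argv[1]+".npz"); im=z["im"]; K=4
U=cv2.resize(im,None,fx=K,fy=K,interpolation=cv2.INTER_CUBIC); h=cv2.cvtColor(U,cv2.COLOR_BGR2HSV).astype(int); H,S,V=h[...,0],h[...,1],h[...,2]
dn=lambda p:(np.asarray(p,float)+.5)/K-.5
psi=np.radians(5.6); O=np.array([519.1,-.8]); X=np.array([np.cos(psi),np.sin(psi)]);Y=np.array([-np.sin(psi),np.cos(psi)])
loc=lambda q:np.array([(q[:2]*1000-O)@X,(q[:2]*1000-O)@Y])
red=((H<6)|(H>174))&(S>150)&(V>120); n,l,s,c=cv2.connectedComponentsWithStats(red.astype(np.uint8))
for i in range(1,n):
    if s[i,4]<200: continue
    q=loc(ray("side",*dn(c[i]),.022))
    if abs(q[0]-85)<15:
        pts=np.argwhere(l==i)[:,::-1]; L=np.array([loc(ray("side",*dn(p),.022)) for p in pts])
        print("rider px",dn(c[i]).round(2),"loc",q.round(1),"x",L[:,0].min().round(1),L[:,0].max().round(1),"y by x-bin:")
        for a in(72,78,84,90,96):
            k=np.abs(L[:,0]-a)<2
            if k.any(): print(a,L[k,1].min().round(1),L[k,1].max().round(1))
yel=(H>=20)&(H<36)&(S>140)&(V>90); n,l,s,c=cv2.connectedComponentsWithStats(yel.astype(np.uint8))
for i in range(1,n):
    if s[i,4]<200: continue
    pts=np.argwhere(l==i)[:,::-1]; m=pts[:,1].max(); b=pts[pts[:,1]>m-4].mean(0)
    b=[b[0],m]; q=loc(ray("side",*dn(b),.026)); 
    if 40<q[0]<110: print("tip px",dn(b).round(2),"loc",q.round(1),"area",s[i,4])
E
python3 m.py k11; python3 m.py side0
```

```text
rider px [216.37 248.38] loc [ 93.8 102.9] x 73.2 110.7 y by x-bin:
72 102.0 105.2
78 99.0 107.4
84 98.6 107.6
90 97.6 108.1
96 97.9 108.5
tip px [218.46 242.62] loc [96.3 83.1] area 1716
rider px [215.09 247.94] loc [ 98.1 102.7] x 82.0 111.4 y by x-bin:
84 99.5 107.0
90 98.2 108.1
96 98.1 108.3
tip px [231.72 224.12] loc [91.6 -3.4] area 2271
```

Emit:
play_rows(plan=[[[0,0,0.3,0,0,0],[0,0,0.6,0,0,0],[0,0,0.9,0,0,0],[0,0,0.9,0,0,0],[0,0,0.9,0,0,0]]])

```text
time_s: 21.2
tcp_pos: [0.5121, 0.099, 0.1385]
ee_rot: [[0.001, -0.995, -0.102], [0.0, -0.102, 0.995], [-1.0, -0.001, -0.0]]
wrist_force: [1.8, -3.4, 5.5]
gripper_width: 0.267
```

```bash
python3 g.py 512 99 137 -174.4;  python3 s.py side 218 243 40 k13;python3 m.py k13
python3 - <<'E'
from h import *
f,cx,cy,R,t=cal("side"); print("cam",-R.T@t); f,cx,cy,R,t=cal("top"); print("topcam",-R.T@t)
psi=np.radians(5.6); O=np.array([.5191,-.0008])
def W(x,y,z): return [*(O+np.array([x*np.cos(psi)-y*np.sin(psi),x*np.sin(psi)+y*np.cos(psi)])/1000),z/1000]
for a in [(85,99,22),(85,99,26),(85,93,22),(85,105,22),(85,105,16),(75,99,22),(95,99,22)]: print(a,np.round(proj("side",W(*a)),2),np.round(proj("top",W(*a)),2))
E
```

```text
shift cm [0.15 0.01 0.  ] rot/10 [ 0.028 -0.     0.004]
t 21.2 tcp [0.5121 0.099  0.1385] F [ 1.76 -3.42  5.53] g 0.267
rider px [216.47 248.36] loc [ 93.6 102.7] x 73.5 110.7 y by x-bin:
72 102.0 105.2
78 98.2 107.4
84 96.9 107.6
90 97.4 108.1
96 98.1 108.5
tip px [217.57 245.88] loc [93.1 95.7] area 1742
cam [0.18876747 0.6873411  0.82688496]
topcam [ 0.39609282 -0.04941482  1.05315988]
(85, 99, 22) [219.61 248.31] [198.87 183.96]
(85, 99, 26) [219.54 247.41] [198.69 183.71]
(85, 93, 22) [220.49 246.89] [200.87 183.84]
(85, 105, 22) [218.73 249.74] [196.87 184.09]
(85, 105, 16) [218.84 251.08] [197.16 184.47]
(75, 99, 22) [222.65 249.27] [199.01 187.22]
(95, 99, 22) [216.58 247.36] [198.74 180.72]
```

View pics/k13.png

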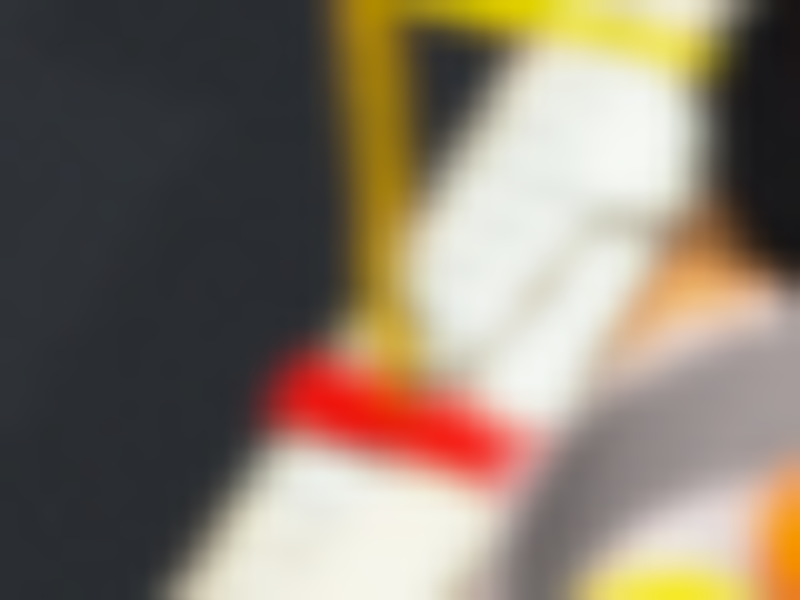

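Emit:
play_rows(plan=[[[0,0,0,0,0,0],[0,0,0,0,0,0],[0,0,0,0,0,0]]])

```text
time_s: 21.62
tcp_pos: [0.5121, 0.099, 0.1385]
ee_rot: [[0.001, -0.995, -0.102], [0.0, -0.102, 0.995], [-1.0, -0.001, -0.0]]
wrist_force: [1.2, -4.5, 6.8]
gripper_width: 0.268
```

```bash
python3 g.py 512 99 137 -174.4; python3 s.py top 256 192 512 end; python3 m.py k13|tail -1; sed 's/top0.npz/end.npz/' c.py > c2.py
cat >> c2.py <<'E'
m=((S<45)&(V>175)).astype(np.uint8); n,l,s,c=cv2.connectedComponentsWithStats(m)
for i in range(1,n):
    q=ray("top",*dn(c[i]),.012)*1000
    if s[i,4]>3000 and np.hypot(*(q[:2]-[507,-359]))<60:
        cs=max(cv2.findContours((l==i).astype(np.uint8),cv2.RETR_EXTERNAL,cv2.CHAIN_APPROX_NONE)[0],key=cv2.contourArea)
        Q=np.array([ray("top",*dn(p[0]),.012)[:2] for p in cs]).astype(np.float32)*1000; print("LID",np.round(cv2.fitEllipse(Q),1) if 0 else cv2.fitEllipse(Q))
E
python3 c2.py | grep -E "mat|LID"
```

```text
shift cm [0.15 0.01 0.  ] rot/10 [ 0.028 -0.     0.004]
t 21.625 tcp [0.5121 0.099  0.1385] F [ 1.22 -4.47  6.8 ] g 0.268
tip px [217.57 245.88] loc [93.1 95.7] area 1742
mat seed miss
smallmat px [350.5 276.3] ell [ 335.2 -353.1] [113.4 113.5] rect [ 335.1 -353.4] [112.8 113.6] 89.41
LID ((503.4904479980469, -357.08770751953125), (120.38638305664062, 120.6930160522461), 33.746456146240234)
```

View pics/end.png

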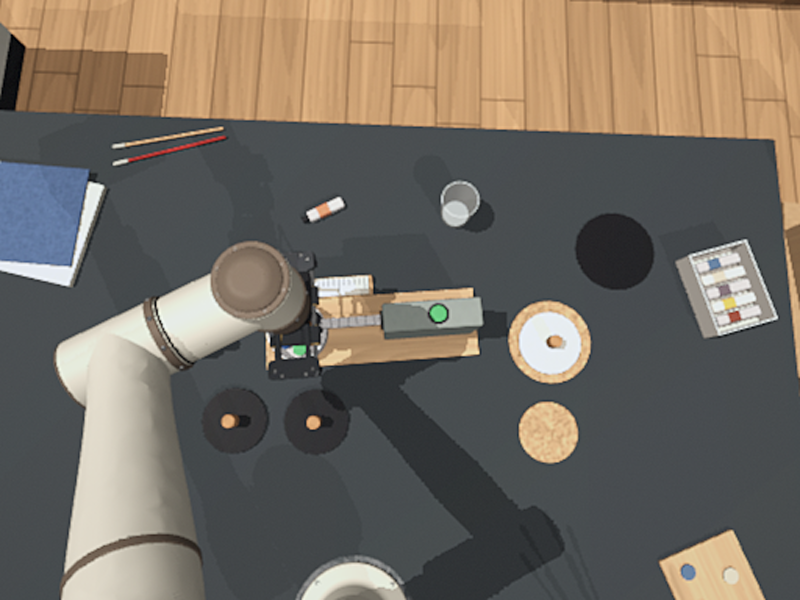

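```bash
python3 s.py side 200 280 260 bot
```

```text
(no output)
```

View pics/bot.png

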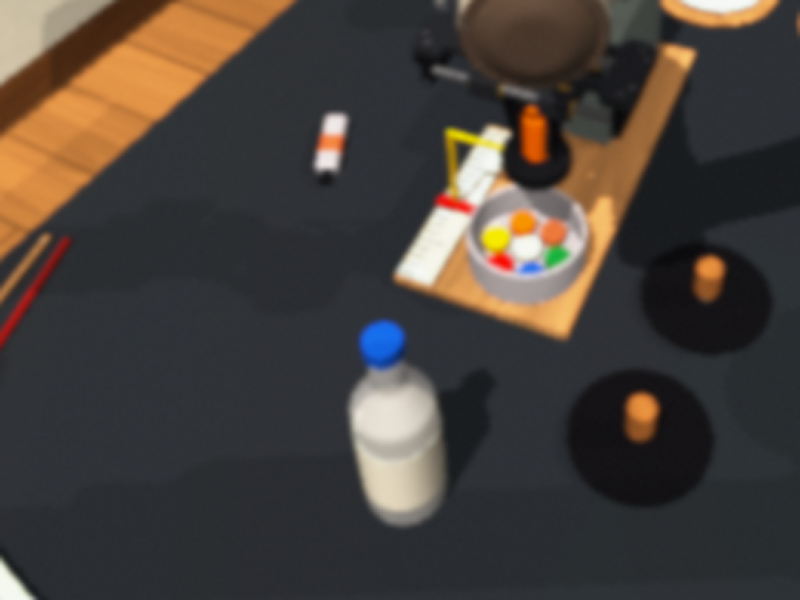

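Bottle, tube and cup are undisturbed, and the pointer (453,195) stands over the red rider (453,204). Handing in.

```bash
python3 -c "
from station import r
print(r.finish_job())"
```

```text
the job is handed in; nothing more can be done
None
```

The job is handed in, at about 22 s of the 69 s allowed, with the gripper still holding the lamp handle; no verdict was reported.

- **Lid:** I lifted it by its knob and lowered it until it touched the larger cork mat. Then I released it right way up. The last top view puts it about 4 mm off the mat's centre.
- **Lock button:** I pressed it to its stop, with 7 mm of travel and the force rising to about 14 N. The arm then slid freely.
- **Lamp:** I drew it out 99.3 mm by hand travel. The rider measured at about 99.2 mm from the top camera, and the side view shows the tip over it.
- **Bystanders:** The last pictures show the bottle, cup and tube undisturbed, and the rider's position was unchanged.

**Checks that disagreed:**
- The side camera's raw values were off by several mm: rider at 102.7 mm, and tip reading 3–4 mm short. I relied on the top view and on differences within one camera.
- The gripped handle came out about 3 mm in x from where the cameras had put it.
- In the closest side view the tip could be up to about 2 mm past the rider's centre.

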